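# Clamp the tin and hold the turntable's index pin out

## Robot

A 6-joint arm with a two-finger parallel gripper is mounted at the origin on a cart in front of the work surface, level with it; the furniture and walls round the work are solid. World frame = base frame: x ahead of the robot, y to its left, z up, the work surface at z = 0. Lengths are in m, angles in rad, forces in N, time in s.
With the tool pointing down it reaches from about 0.35 to 0.975 m from the base axis. Payload 4.9 kg.
Tool frame: the origin (TCP) lies at the very end of the fingers, on their centre line; the grasp point (between the pads) lies 19 mm behind it (ctrl.grasp_offset is the distance from the TCP to the grasp point, in m); z points along the fingers, y is the line along which they close (so a half turn about z gives the same grasp; the last joint's range is limited). The gripper opens to 85 mm and grips with 20 to 120 N. Pads are 22 mm wide; open, the fingers measure 114 mm over their backs; the gripper's body (76 mm by 85 mm) begins 54 mm behind the grasp point. The pads swing forward as they close: fully open they stand 13 mm farther back than shut.
Start: joints at [1.073, 0.053, 1.613, -0, 1.476, -0.119], TCP at [0.231, 0.581, 0.231] pointing down, gripper open.
Joint ranges: [-3.01, 3.01], [-1.01, 2.22], [0.06, 2.58], [-1.02, 4.17], [0.09, 2.62], [-3.14, 3.14]. Speed limits (rad/s): [2.57, 2.57, 3.14, 3.14, 3.14, 3.14].

## Interface

Orientations are given as a rotation vector (axis times angle).
In Python, from station import ctrl, optics gives the robot as it stands.
- The arm moves only by the shell command python3 -m handwheel 'ROWS' [OPENING] [FORCE]. ROWS is JSON, a list of rows, each an object of numbers: "tx", "ty", "tz": the shift along the tool's x, y, z in mm; "roll": the turn about the tool's z in rad. A call has 1 to 12 rows; each row shifts and turns the commanded pose from where the row before left it, along the tool's axes as they then stand; what a row does not reach is not made up. A row lasts 1/12 s, in which the tool goes at most 41.7 mm and 7.16 degrees, less where a joint would pass 70% of its speed; a pose out of reach is approached as far as the arm can. A call with a gripper value outside its range is refused whole. OPENING is the finger opening in mm, from 0 to 85.4, set as the call begins (- or left out, the last holds). The fingers move at their own pace and stop on an object; FORCE is the grip in N (left out, the last holds). Time passes only in rows, so rows that do not move let the fingers close. It gives the time, the measured TCP pose, the force, the opening and the grip force at its end, in the units of the state.
- ctrl.get_obs(): the state, without advancing time (a new reading comes with each control period).
- optics.get_image(name): name is "scene" or "side" or "wrist"; returns (picture, depth): 384x512x3 uint8, red, green, blue; 384x512 float32, m along the optical axis (not along the pixel's ray), 0 where there is no reading.
- optics.camera_params(name): a dict with "mtx" (3x3 intrinsics, pixels), "extrinsics" (4x4, takes a point from camera to world coordinates); the wrist camera has in their place "tool_from_camera" (4x4, takes a point from camera to tool coordinates, whose origin is the TCP and whose axes are the flange's). Camera axes: x right, y down, z forward; pixel columns grow to the right and rows downward; lengths in m; the calibration is good to about 2 mm. The wrist camera is an equidistant fisheye: a pixel r from the principal point sees the ray r / f radians off the axis. A picture is of the moment at which its call begins: read the wrist's pose just before it. camera_params takes no time and is no camera call.
- ctrl.finish_job(): hands the job in; it is judged then, once.
The state is a dict: "t": time; "q": joint angles; "dq": joint speeds; "effort": joint torques, N m; "tool_pos": TCP position; "tool_rot": TCP orientation; "contact_force": force on the tool from outside, world axes, zero at the start; "wrist_torque": the same for the moment, N m; "opening": finger opening in m; "grip_force": force on a finger pad.
Only numpy, scipy, OpenCV 4.12 (cv2) and the standard library are available. Lean on these libraries where they do the work, as an engineer would, in place of code of your own. Each camera call takes 0.05 s, during which the arm holds its last target. There are 200 camera calls.

## Task

Crank the handle of the worktop vise clockwise (seen from above) until the jaw has closed tight on the tin and the crank comes to its stop. Only then take the black knob of the spring-loaded index pin, pull it straight up as far as it goes, and finish the program still holding it up there, clear of its hole, so that I can turn the vise. Keep the tin standing in the jaws and do not disturb the mug, the egg cup or the bottle opener.

Things in the scene. Friction and masses are not known exactly. Their poses are not given: they have to be found in the camera images.
- vise: worktop vise, fixed (place and yaw vary): grey base 200 x 260 x 8 mm, turntable, steel bed with top at z 18 mm. Origin: turntable centre, at worktop height. The jaws close along its y. From -y to +y: gear housing with the crank on top (y -107 mm, top z 76), moving jaw, tin, fixed V jaw (top z 46, ends at y 59), index pin (y 92). Wall cabinets hang at x > 0.55, z > 0.40 m: swing in short of them
- crank (a joint): turn of the crank in rad, 0 = jaw open, grows clockwise seen from above; stop at 12.57 (4 pi). A turn moves the jaw 16 mm. It starts between 2 and 7; the jaw meets the tin about 1.6 rad before the stop and is tight from about 1 rad before it. It stays where it is left; takes about 3 N at the grip, up to 5 N when tightening
- crank_knob (a point): centre of the top of the crank's upright black grip: a freely spinning cylinder 20 mm across and 28 mm tall, 35 mm from the crank axis, top at z = 116 mm; the grip's lower end is at 88 mm, just above the flat crank arm. Pinch the grip from above; it rides round a horizontal circle about crank_axis
- crank_axis (a point): point on the crank's vertical turning axis, at the height of the grip's top (z = 116 mm); fixed to the vise
- jaw_face: the moving jaw's rubber-faced plate, 56 mm wide, 28 mm high, 8 mm thick; sprung in the jaw by up to 5 mm (6 N per mm), so that it presses the tin with about 24 N at the crank's stop. It moves along the vise's +y; its origin is the vise's origin when open, so only its displacement is of use
- fixed_jaw: the fixed steel V jaw behind the tin, 28 mm high; its origin is the vise's origin
- tin: short round food tin, 76 mm across and 58 mm tall, standing loose on the bed between the jaws; origin at the centre of its underside, z up
- plunger (a joint): how far the index pin is pulled up, in m: 0 = seated in its hole (8 mm deep), 0.018 = fully back at its stop. A spring pulls it down with 6 N when seated, 13 N fully back; let go, it snaps back
- plunger_knob (a point): centre of the top of the index pin's upright black knob, 26 mm across, 26 mm tall, top at z = 78 mm when seated; rises with the pin. Under it a steel sleeve (20 mm across, top at z = 46 mm) on a bracket 18 mm wide on the vise's +y side. Grasp from above, pull along +z
- mug: blue and white mug, 78 mm across (112 with its handle), 92 mm tall, to the right of the vise; leave alone. Origin at the centre of its underside
- egg_cup: white egg cup, 49 mm across, 50 mm tall, to the left of the vise; leave alone. Origin at the centre of its underside
- opener: bottle opener with a wooden handle, 156 x 38 x 16 mm, lying to the right of the vise; leave alone. Origin at the centre of its underside
Things that resemble listed ones, but are neither listed nor needed, are in the scene too. Leave any purple or red look-alike of the tin alone.

How it is judged:
On the way, in this order (a step that is already met when the one before it is completed fails the run):
1. the tin is clamped tight between the jaws, with the pin still seated (contact force between jaw_face and tin above 8 N and contact force between fixed_jaw and tin above 6 N and value of joint plunger below 0.004 m), for 0.3 s.
2. the fingers hold the index pin fully back (value of joint plunger above 0.015 m and contact force between the fingers and plunger above 4 N), for 0.3 s.
At the end, for the whole second after the job is handed in: The program ends holding: the fingers hold the index pin pulled up by more than 15 mm of its 18 mm, while the tin stands upright (within 0.1 rad, on the bed to 6 mm) and still, pressed by the moving jaw with more than 8 N against the fixed jaw (more than 6 N) (all of step 2 and contact force between jaw_face and tin above 8 N and contact force between fixed_jaw and tin above 6 N and angle between tin's own z axis and vertical below 0.1 rad and z of tin in the frame of vise below 0.024 m and linear speed of tin below 0.02 m/s); the arm keeps its last pose, push and grip.
It fails at once if the index pin is pulled while the tin is not clamped (value of joint plunger above 0.006 m and contact force between jaw_face and tin below 2 N).
It fails at once if the tin is tipped over (angle between tin's own z axis and vertical above 0.4 rad).
It fails at once if the mug is disturbed (moved over 25 mm) (distance of mug from where it was at the start of the episode above 0.025 m).
It fails at once if the egg cup is disturbed (moved over 25 mm) (distance of egg_cup from where it was at the start of the episode above 0.025 m).
It fails at once if the bottle opener is disturbed (moved over 25 mm) (distance of opener from where it was at the start of the episode above 0.025 m).
It also fails if it takes over 54 s, if anything falls off the work surface, if the arm or the gripper's body presses on something with over 40 N, if the wrist force passes 120 N, or if a joint passes its speed limit or range.

## Working session

There is one attempt and no reset: what is moved stays moved. The work goes in short steps, Python scripts to look and compute and a shell command to move; the robot and the scene stay as the last step left them, time stands still between calls to the robot, and variables do not carry over. Pictures are saved under pics/ and viewed, at most 10 in all, crops included, and the job is handed in when it is done.

```bash
mkdir -p pics; cat > h.py <<'E'
from station import ctrl, optics
import numpy as np, cv2
def snap(n):
    im,d=optics.get_image(n); return im,d,optics.camera_params(n)
E
python3 - <<'E'
from h import *
o=ctrl.get_obs(); print(o['t'],o['tool_pos'],o['tool_rot'],o['opening'],ctrl.grasp_offset)
ims=[]
for n in ("scene","side"):
    im,d,p=snap(n); np.savez(f'{n}0.npz',im=im,d=d,K=p['mtx'],E=p['extrinsics']); ims.append(im)
    print(n,p['mtx'].tolist(),np.round(p['extrinsics'],3).tolist())
a=np.vstack(ims); 
cv2.imwrite('pics/a.png',cv2.resize(np.hstack(ims)[:,:,::-1],(1024,384)))
for i,m in enumerate(ims): cv2.imwrite(f'pics/a{i}.png',cv2.resize(m[:,:,::-1],(800,600)))
E
```

```text
0.0 [0.23081732 0.58015724 0.23007184] [-5.91356950e-01 -3.08476728e+00  3.00880050e-03] 0.08561498959434082 0.0187
scene [[478.00352266505035, 0.0, 253.31714726796773], [0.0, 478.00352266505035, 195.47373719783727], [0.0, 0.0, 1.0]] [[0.871, -0.326, 0.367, -0.057], [-0.491, -0.596, 0.636, -1.085], [0.011, -0.734, -0.679, 1.099], [0.0, 0.0, 0.0, 1.0]]
side [[426.91924224507784, 0.0, 248.5662318620752], [0.0, 426.91924224507784, 192.31034870443824], [0.0, 0.0, 1.0]] [[-0.998, -0.031, 0.046, 0.432], [-0.056, 0.49, -0.87, 0.792], [0.004, -0.871, -0.491, 0.637], [0.0, 0.0, 0.0, 1.0]]
```

View pics/a0.png

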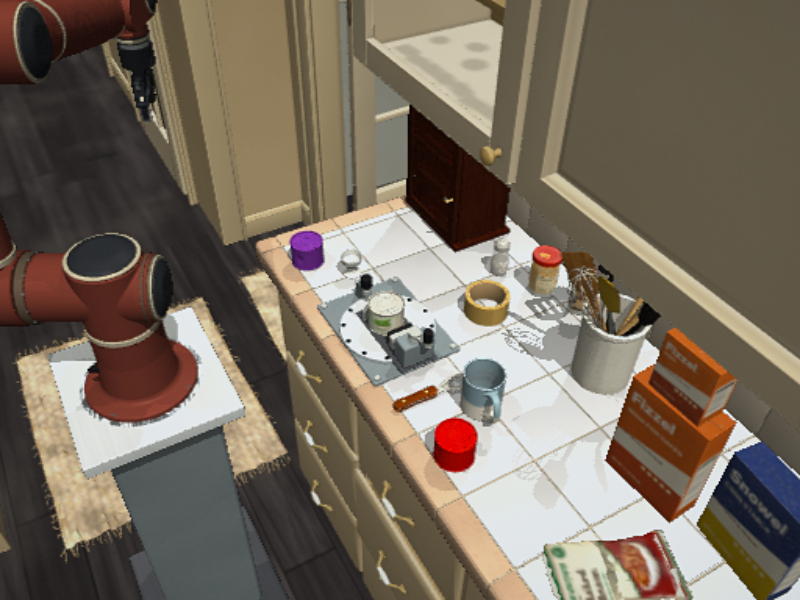

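View pics/a1.png

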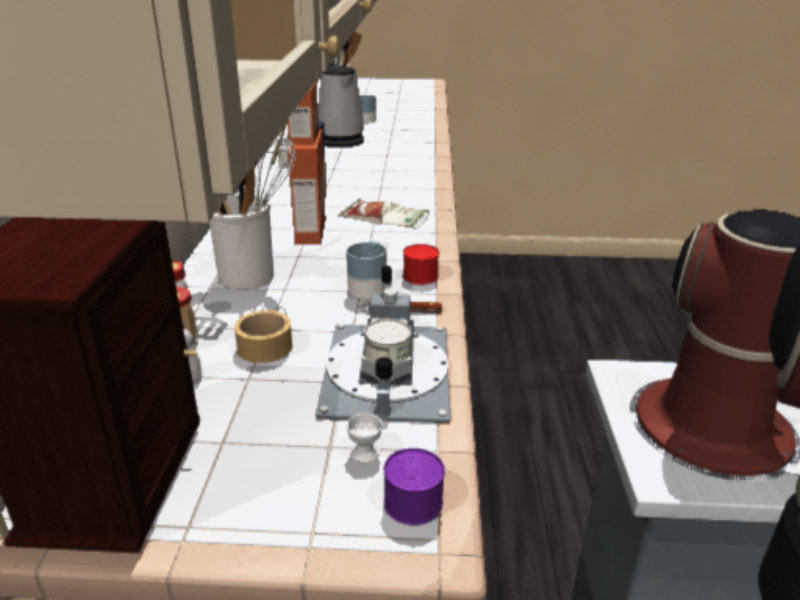

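The scene view shows the crank grip at about (428,336) and the pin knob at about (365,284). In the side view they are at (387,275) and (384,368). Both pictures are 800 px wide.

Possible mix-ups, as pixels in the scene view:
- **Dark upright cylinders:** the grip is on the housing, on the mug side (428,336). The knob is on the egg-cup side (365,284).
- **Tins:** the tin in the jaws is cream (385,310). The purple (307,250) and red (455,445) ones are look-alikes.

I'll triangulate next.

```bash
cat >> h.py <<'E'
def blob(im,cx,cy,r=22,thr=60):
    g=im.max(2); m=np.zeros_like(g); s=np.s_[max(cy-r,0):cy+r,max(cx-r,0):cx+r]
    m[s]=(g[s]<thr)
    n,l,st,c=cv2.connectedComponentsWithStats(m)
    k=1+np.argmin([np.hypot(*(c[i]-[cx,cy])) - 0.05*st[i,4] if st[i,4]>15 else 1e9 for i in range(1,n)])
    return c[k],st[k],l==k
def ray(K,E,uv):
    d=E[:3,:3]@(np.linalg.inv(K)@[uv[0],uv[1],1]); return E[:3,3],d/np.linalg.norm(d)
def tri(rs):
    A=sum(np.eye(3)-np.outer(d,d) for o,d in rs); b=sum((np.eye(3)-np.outer(d,d))@o for o,d in rs)
    x=np.linalg.solve(A,b); return x,[np.linalg.norm(np.cross(x-o,d)) for o,d in rs]
E
python3 - <<'E'
from h import *
S=np.load('scene0.npz');T=np.load('side0.npz')
for nm,a,b in (("grip",(274,215),(248,176)),("knob",(234,182),(246,236))):
    rs=[];
    for Z,c in ((S,a),(T,b)):
        c_,st,m=blob(Z['im'],*c); d=Z['d'][m]; K,E=Z['K'],Z['E']
        v,u=np.nonzero(m); P=np.c_[(u-K[0,2])/K[0,0]*d,(v-K[1,2])/K[1,1]*d,d]; W=P[d>0]@E[:3,:3].T+E[:3,3]
        print(nm,c_,st,'depth med',np.median(W,0).round(4),'zrange',np.percentile(W[:,2],[3,97]).round(3)); rs.append(ray(K,E,c_))
    print(tri(rs))
a=cv2.resize(S['im'][150:260,190:310],None,fx=4,fy=4); b=cv2.resize(T['im'][150:260,190:310],None,fx=3.2,fy=4)
cv2.imwrite('pics/b.png',np.hstack([a[:,:400],b])[:,:,::-1])
E
```

```text
grip [273.45283019 214.88679245] [271 210   6  10  53] depth med [ 0.49   -0.2574  0.1076] zrange [0.091 0.117]
grip [246.546875 175.34375 ] [244 170   6  12  64] depth med [ 0.4924 -0.2428  0.1068] zrange [0.09  0.118]
(array([ 0.49347084, -0.25196903,  0.10120049]), [np.float64(0.00012905013684728678), np.float64(0.0001290501368473362)])
knob [233.08108108 180.89189189] [228 176  10  13  74] depth med [ 0.4788 -0.0239  0.0688] zrange [0.02  0.079]
knob [245.26666667 235.55555556] [240 229  11  15 135] depth med [ 0.4823 -0.0097  0.0718] zrange [0.054 0.079]
(array([ 0.48120382, -0.01994009,  0.06275629]), [np.float64(0.0014821863396257363), np.float64(0.0014821863396256465)])
```

View pics/b.png

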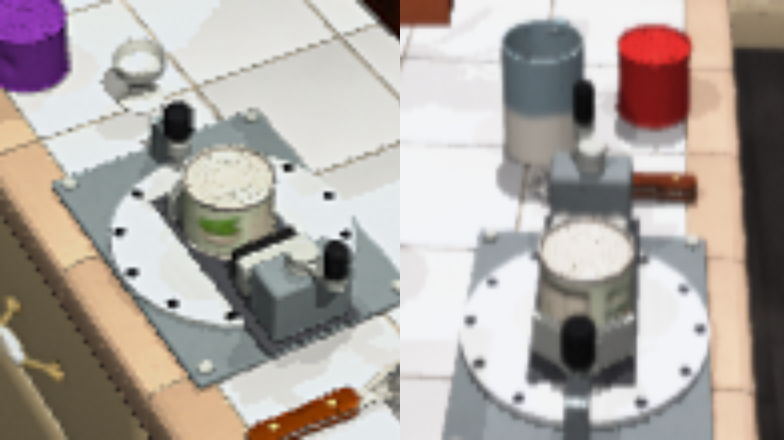

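```bash
cat >> h.py <<'E'
from scipy.spatial.transform import Rotation as R
def go(t):
    o=ctrl.get_obs(); Rm=R.from_rotvec(o['tool_rot']).as_matrix()
    return (1000*Rm.T@(np.array(t)-o['tool_pos'])).round(1), Rm.round(3).tolist()
E
python3 -m handwheel '[{"roll":0.119},{"roll":0.119},{"roll":0.119},{"roll":0.119},{"roll":0.119},{"roll":0.119},{"roll":0.119},{"roll":0.119},{"roll":0.119},{"roll":0.119},{},{}]'
python3 -c "
from h import *
print(go([.42,-.13,.26])); p=optics.camera_params('wrist'); print(np.array(p['tool_from_camera']).round(3),p['mtx'])"
```

```text
(array([-438.4, -589.9,  -28.8]), [[-0.929, 0.37, -0.001], [0.37, 0.929, -0.002], [0.0, -0.002, -1.0]])
[[-0.    -0.96  -0.279  0.07 ]
 [ 1.    -0.     0.    -0.001]
 [-0.    -0.279  0.96  -0.142]
 [ 0.     0.     0.     1.   ]] [[297.31863964   0.         256.25732583]
 [  0.         297.31863964 184.64360903]
 [  0.           0.           1.        ]]$[0]: bad value
```

```bash
python3 -m handwheel '[{"roll":0.119},{"roll":0.119},{"roll":0.119},{"roll":0.119},{"roll":0.119},{"roll":0.119},{"roll":0.119},{"roll":0.119},{"roll":0.119},{"roll":0.119},{"tx":0},{"tx":0}]'
python3 -c "
from h import *
print(ctrl.get_obs()['q'],go([.42,-.13,.26]))"
```

```text
[ 1.07297142e+00  5.33257356e-02  1.61413285e+00  6.47609799e-06
  1.47601330e+00 -1.18978829e-01] (array([-438.4, -589.9,  -28.8]), [[-0.929, 0.37, -0.001], [0.37, 0.929, -0.002], [0.0, -0.002, -1.0]])$[0]: bad value
```

```bash
python3 -m handwheel '[{"tx":0,"ty":0,"tz":0,"roll":0.119},{"tx":0,"ty":0,"tz":0,"roll":0.119},{"tx":0,"ty":0,"tz":0,"roll":0.119},{"tx":0,"ty":0,"tz":0,"roll":0.119},{"tx":0,"ty":0,"tz":0,"roll":0.119},{"tx":0,"ty":0,"tz":0,"roll":0.119},{"tx":0,"ty":0,"tz":0,"roll":0.119},{"tx":0,"ty":0,"tz":0,"roll":0.119},{"tx":0,"ty":0,"tz":0,"roll":0.119},{"tx":0,"ty":0,"tz":0,"roll":0.119},{"tx":0,"ty":0,"tz":0,"roll":0},{"tx":0,"ty":0,"tz":0,"roll":0}]'
python3 -c "
from h import *
print(ctrl.get_obs()['q'],go([.42,-.13,.26]))"
```

```text
t: 1.1
tool_pos: [0.231, 0.5804, 0.2308]
tool_rot: [2.216, 2.227, -0.001]
contact_force: [0.7, 0.6, -0.9]
opening: 0.0852
grip_force: 0.0
[ 1.07296847e+00  5.29895120e-02  1.61351510e+00 -1.82042890e-06
  1.47601586e+00  1.06798230e+00] (array([-711.4,  185.4,  -28.7]), [[-0.005, 1.0, -0.0], [1.0, 0.005, -0.001], [-0.001, -0.0, -1.0]])
```

```bash
python3 -m handwheel '[{"tx":-30,"ty":8,"tz":-3,"roll":0},{"tx":-36,"ty":10,"tz":-3,"roll":0},{"tx":-36,"ty":10,"tz":-3,"roll":0},{"tx":-36,"ty":10,"tz":-3,"roll":0},{"tx":-36,"ty":10,"tz":-3,"roll":0},{"tx":-36,"ty":10,"tz":-3,"roll":0},{"tx":-36,"ty":10,"tz":-3,"roll":0},{"tx":-36,"ty":10,"tz":-3,"roll":0},{"tx":-36,"ty":10,"tz":-3,"roll":0},{"tx":-36,"ty":10,"tz":0,"roll":0},{"tx":-36,"ty":10,"tz":0,"roll":0},{"tx":-36,"ty":10,"tz":0,"roll":0}]'
python3 -m handwheel '[{"tx":-36,"ty":9,"tz":0,"roll":0},{"tx":-36,"ty":9,"tz":0,"roll":0},{"tx":-36,"ty":9,"tz":0,"roll":0},{"tx":-36,"ty":9,"tz":0,"roll":0},{"tx":-36,"ty":9,"tz":0,"roll":0},{"tx":-36,"ty":9,"tz":0,"roll":0},{"tx":-30,"ty":9,"tz":0,"roll":0},{"tx":-20,"ty":0,"tz":0,"roll":0},{"tx":0,"ty":0,"tz":0,"roll":0},{"tx":0,"ty":0,"tz":0,"roll":0}]'
cat >> h.py <<'E'
def wsnap():
    o=ctrl.get_obs(); im,d,p=snap('wrist'); T=np.eye(4); T[:3,:3]=R.from_rotvec(o['tool_rot']).as_matrix(); T[:3,3]=o['tool_pos']
    return im,d,p['mtx'],T@np.array(p['tool_from_camera'])
def wray(K,E,uv):
    v=np.array([(uv[0]-K[0,2])/K[0,0],(uv[1]-K[1,2])/K[1,1]]); r=np.linalg.norm(v)+1e-12
    return E[:3,3],E[:3,:3]@np.r_[v/r*np.sin(r),np.cos(r)]
def wproj(K,E,X):
    c=E[:3,:3].T@(np.array(X)-E[:3,3]); th=np.arctan2(np.hypot(c[0],c[1]),c[2]); v=c[:2]/np.hypot(c[0],c[1])*th
    return v*[K[0,0],K[1,1]]+K[:2,2]
E
python3 - <<'E'
from h import *
print(ctrl.get_obs()['q'].__repr__())
im,d,K,E=wsnap(); np.savez('w1.npz',im=im,d=d,K=K,E=E)
cv2.imwrite('pics/w1.png',cv2.resize(im[:,:,::-1],(800,600)))
for X in ([.4935,-.252,.116],[.481,-.02,.078]): print(wproj(K,E,X)*800/512)
E
```

```text
t: 2.1
tool_pos: [0.3499, 0.1533, 0.2585]
tool_rot: [2.215, 2.227, 0.001]
contact_force: [0.5, -0.1, -0.1]
opening: 0.0857
grip_force: 0.0
t: 2.93
tool_pos: [0.4133, -0.1115, 0.258]
tool_rot: [-2.219, -2.222, -0.0]
contact_force: [-0.6, -0.2, 0.1]
opening: 0.0851
grip_force: 0.0
array([-4.38001600e-01, -4.61945109e-01,  2.01060242e+00,  4.17223151e-04,
        1.59391835e+00, -4.39559876e-01])
[505.48140463 450.91074316]
[498.01080716 128.8252588 ]
```

View pics/w1.png

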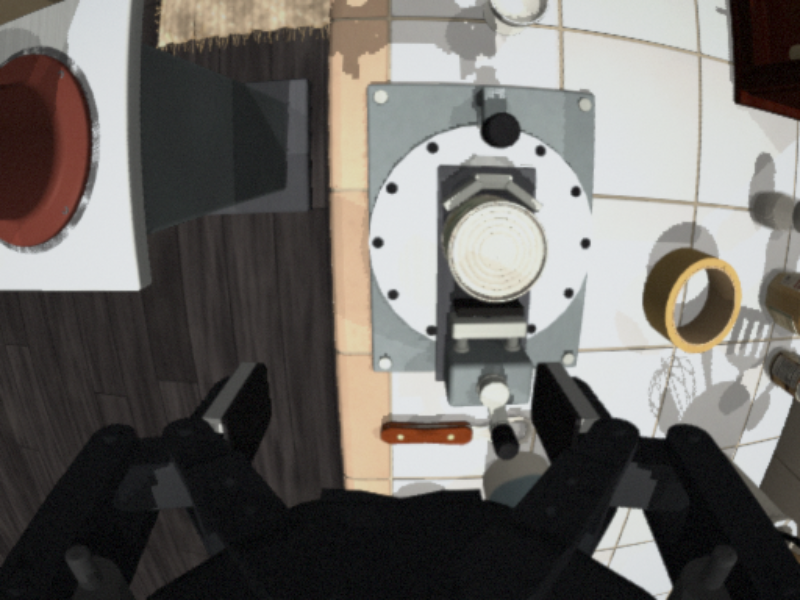

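The wrist view shows the knob at (500,130), the tin at (497,250), the crank hub at (495,390) and the grip at (504,440). The base bolts are at (381,97), (585,103), (385,362) and (568,358). The fingers are well clear.

```bash
python3 - <<'E'
from h import *
Z=np.load('w1.npz'); K,E,im=Z['K'],Z['E'],Z['im']
def pl(uv,z):
    o,d=wray(K,E,np.array(uv)*.64); return o+d*(z-o[2])/d[2]
B=[pl(u,.011) for u in ((381,97),(585,103),(385,362),(568,358))]
for b in B: print(b.round(4))
c=np.mean(B,0); print('centre',c, 'yaw est', [np.degrees(np.arctan2(*(B[i]-B[j])[[1,0]])) for i,j in ((1,0),(3,2))],[np.degrees(np.arctan2(-(B[i]-B[j])[0],(B[i]-B[j])[1])) for i,j in ((0,2),(1,3))])
print('hub',[pl((495,388),z).round(4) for z in (.076,.088,.1)])
# pin knob and grip wrist rays with the fixed views
S=np.load('scene0.npz');T=np.load('side0.npz')
print('tintop',pl((497,250),.076))
for nm,w,a,b in (("knob",(320,83),(234,182),(246,236)),("grip",(323,282),(274,215),(248,176))):
    cw,st,m=blob(im,*w,r=18,thr=50); print(nm,cw/.64,st)
    rs=[ray(Z2['K'],Z2['E'],blob(Z2['im'],*q)[0]) for Z2,q in ((S,a),(T,b))]+[wray(K,E,cw)]
    print(tri(rs))
print('knobtop',pl((501,129),.078),'griptop',pl((505,451),.116),'gripbot',pl((500,422),.088))
E
```

```text
[0.3975 0.0095 0.011 ]
[0.5732 0.013  0.011 ]
[ 0.3995 -0.225   0.011 ]
[ 0.5752 -0.2238  0.011 ]
centre [ 0.4863448  -0.10656861  0.011     ] yaw est [np.float64(1.1619780933850299), np.float64(0.3864133427033375)] [np.float64(0.4976300678887164), np.float64(0.46775960718814197)]
hub [array([ 0.4894, -0.2183,  0.076 ]), array([ 0.4866, -0.2117,  0.088 ]), array([ 0.4838, -0.2052,  0.1   ])]
tintop [ 0.48332494 -0.10655016  0.076     ]
knob [499.64900362 129.18931159] [308  72  25  22 414]
(array([ 0.48262244, -0.01941775,  0.06293758]), [np.float64(0.0028016443550599444), np.float64(0.0006776626933187785), np.float64(0.0026849959910391387)])
grip [504.17583627 441.02112676] [315 271  17  23 284]
(array([ 0.49405562, -0.25217801,  0.10147555]), [np.float64(0.0008015829815456518), np.float64(0.0005450084065481414), np.float64(0.0013413335669862332)])
knobtop [ 0.48312934 -0.02001801  0.078     ] griptop [ 0.49312987 -0.25206228  0.116     ] gripbot [ 0.49358783 -0.24326166  0.088     ]
```

```bash
python3 -m handwheel '[{"tx":-20,"ty":11,"tz":14,"roll":0},{"tx":-20,"ty":11,"tz":14,"roll":0},{"tx":-20,"ty":11,"tz":14,"roll":0},{"tx":-20,"ty":12,"tz":14,"roll":0},{"tx":-20,"ty":12,"tz":14,"roll":0},{"tx":-20,"ty":12,"tz":14,"roll":0},{"tx":-20,"ty":12,"tz":14,"roll":0},{"tx":0,"ty":0,"tz":0,"roll":0},{"tx":0,"ty":0,"tz":0,"roll":0}]' 50
python3 - <<'E'
from h import *
S=np.load('scene0.npz'); K,E,d,im=S['K'],S['E'],S['d'],S['im'].astype(int)
# mug: depth points in the scene view
v,u=np.mgrid[225:270,290:330]; dd=d[225:270,290:330]; P=np.stack([(u-K[0,2])/K[0,0]*dd,(v-K[1,2])/K[1,1]*dd,dd],-1)@E[:3,:3].T+E[:3,3]
q=P[P[...,2]>.04]; print('mug',q.min(0).round(3),q.max(0).round(3))
print(go([.494,-.252,.094]))
im,dw,K,E=wsnap(); np.savez('w2.npz',im=im,d=dw,K=K,E=E); cv2.imwrite('pics/w2.png',im[:,:,::-1]); print(wproj(K,E,[.494,-.252,.116]))
E
```

```text
t: 3.73
tool_pos: [0.4947, -0.2494, 0.1591]
tool_rot: [-2.215, -2.223, 0.0]
contact_force: [0.1, 0.7, -0.5]
opening: 0.0498
grip_force: 0.0
mug [-0.057 -1.085  0.04 ] [ 0.58  -0.335  1.099]
(array([-2.7, -0.5, 65.1]), [[-0.004, 1.0, -0.002], [1.0, 0.004, 0.002], [0.002, -0.002, -1.0]])
[254.58918314 211.61558055]
```

View pics/w2.png

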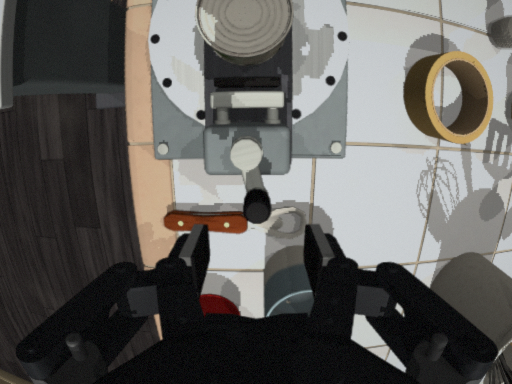

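The close view shows the grip's top at (258,212), a few pixels right of the prediction, and the hub at (246,153).

```bash
python3 - <<'E'
from h import *
Z=np.load('w2.npz'); K,E,im=Z['K'],Z['E'],Z['im']
Z1=np.load('w1.npz')
def pl(K,E,uv,z):
    o,d=wray(K,E,uv); return (o+d*(z-o[2])/d[2]).round(4)
c,st,m=blob(im,258,206,r=16,thr=50); print(c,st)
print(pl(K,E,c,.102),pl(K,E,(258,213),.116))
print('grip tri wrist',tri([wray(K,E,c),wray(Z1['K'],Z1['E'],(322.67,282.25))]))
print('hub tri',tri([wray(K,E,(246,153)),wray(Z1['K'],Z1['E'],np.array((495,389))*.64)]))
g=pl(K,E,(258,213),.116); print(go([g[0],g[1],.094])[0])
E
```

```text
[256.52091768 205.82860999] [242 190  29  32 741]
[ 0.4953 -0.253   0.102 ] [ 0.4963 -0.253   0.116 ]
grip tri wrist (array([ 0.49539118, -0.25322756,  0.10108518]), [np.float64(0.00015892513164448207), np.float64(0.0001589251316445104)])
hub tri (array([ 0.4879895 , -0.21830655,  0.07888173]), [np.float64(0.0010792077691527753), np.float64(0.001079207769152719)])
[-3.8  1.4 66.2]
```

```bash
python3 -m handwheel '[{"tx":-4,"ty":1,"tz":22,"roll":0},{"tx":0,"ty":0,"tz":22,"roll":0},{"tx":0,"ty":0,"tz":22,"roll":0},{"tx":0,"ty":0,"tz":0,"roll":0}]' 50
python3 -m handwheel '[{"tx":0,"ty":0,"tz":0,"roll":0},{"tx":0,"ty":0,"tz":0,"roll":0},{"tx":0,"ty":0,"tz":0,"roll":0},{"tx":0,"ty":0,"tz":0,"roll":0},{"tx":0,"ty":0,"tz":0,"roll":0},{"tx":0,"ty":0,"tz":0,"roll":0}]' 10 40
```

```text
t: 4.12
tool_pos: [0.4934, -0.2517, 0.0909]
tool_rot: [-2.212, -2.221, 0.001]
contact_force: [-0.6, 0.1, -1.1]
opening: 0.0498
grip_force: 0.0
t: 4.62
tool_pos: [0.4967, -0.255, 0.0969]
tool_rot: [2.218, 2.222, 0.002]
contact_force: [-2.7, 2.7, 7.1]
opening: 0.0176
grip_force: 39.3
```

```bash
python3 -m handwheel '[{"tx":-1.4,"ty":-9.0,"tz":-2,"roll":0},{"tx":1.0,"ty":-9.1,"tz":0,"roll":0},{"tx":3.3,"ty":-8.5,"tz":0,"roll":0},{"tx":5.4,"ty":-7.3,"tz":0,"roll":0},{"tx":7.2,"ty":-5.7,"tz":0,"roll":0},{"tx":8.4,"ty":-3.6,"tz":0,"roll":0},{"tx":0,"ty":0,"tz":0,"roll":0}]' 
python3 -c "
from h import *
o=ctrl.get_obs();p=o['tool_pos']-[.486,-.219,0];print(np.hypot(*p[:2]),np.degrees(np.arctan2(p[1],p[0])),p)"
```

```text
t: 5.2
tool_pos: [0.4525, -0.2302, 0.0971]
tool_rot: [2.217, 2.222, 0.003]
contact_force: [3.9, 2.2, -0.1]
opening: 0.0182
grip_force: 40.3
0.03534703153671863 -161.525763502187 [-0.03352547 -0.0112007   0.09708537]
```

```bash
python3 -m handwheel '[{"tx":9.0,"ty":-1.4,"tz":0,"roll":0},{"tx":9.1,"ty":1.0,"tz":0,"roll":0},{"tx":8.5,"ty":3.3,"tz":0,"roll":0},{"tx":7.4,"ty":5.4,"tz":0,"roll":0},{"tx":5.7,"ty":7.2,"tz":0,"roll":0},{"tx":3.6,"ty":8.4,"tz":0,"roll":0},{"tx":1.4,"ty":9.0,"tz":0,"roll":0},{"tx":-1.0,"ty":9.1,"tz":0,"roll":0},{"tx":-3.3,"ty":8.5,"tz":0,"roll":0},{"tx":-5.4,"ty":7.3,"tz":0,"roll":0},{"tx":-7.2,"ty":5.7,"tz":0,"roll":0},{"tx":-8.4,"ty":3.6,"tz":0,"roll":0}]' 
python3 - <<'E'
from h import *
o=ctrl.get_obs();p=o['tool_pos']-[.486,-.219,0];print(np.hypot(*p[:2]),np.degrees(np.arctan2(p[1],p[0])),p)
im,dw,K,E=wsnap(); cv2.imwrite('pics/w3.png',im[:,:,::-1])
E
```

```text
t: 6.2
tool_pos: [0.5201, -0.2108, 0.0968]
tool_rot: [-2.216, -2.222, -0.0]
contact_force: [-7.0, 2.6, 8.8]
opening: 0.0179
grip_force: 41.2
0.0350430373872632 13.5745581749424 [0.03406412 0.00822497 0.09682271]
```

View pics/w3.png

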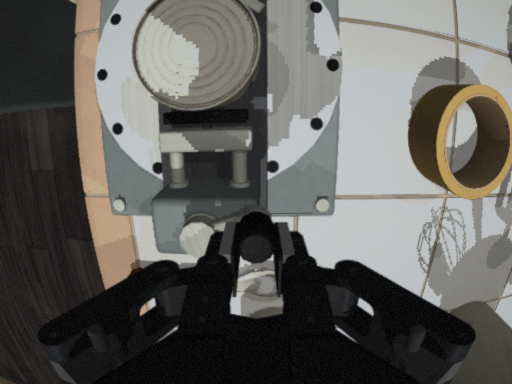

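The grip is held between the pads at (258,240) and the jaw has advanced towards the tin, with a small gap left. I'll keep cranking in quarter turns and watch the force.

```bash
cat > ang.py <<'E'
from h import *
o=ctrl.get_obs();p=o['tool_pos']-[.486,-.219,0];r=p[:2]/np.hypot(*p[:2]);f=o['contact_force'];print('r',np.hypot(*p[:2]).round(4),'ang',np.degrees(np.arctan2(p[1],p[0])).round(1),'Frad',f[:2]@r,'Fres(ccw)',r[0]*f[1]-r[1]*f[0])
E
python3 -m handwheel '[{"tx":-9.0,"ty":1.4,"tz":-1,"roll":0},{"tx":-9.1,"ty":-1.0,"tz":0,"roll":0},{"tx":-8.5,"ty":-3.3,"tz":0,"roll":0},{"tx":-7.4,"ty":-5.4,"tz":0,"roll":0},{"tx":-5.7,"ty":-7.2,"tz":0,"roll":0},{"tx":-3.6,"ty":-8.4,"tz":0,"roll":0}]' ; python3 ang.py
```

```text
t: 6.75
tool_pos: [0.4955, -0.2553, 0.0971]
tool_rot: [2.219, 2.223, 0.002]
contact_force: [2.6, 4.9, -0.6]
opening: 0.0182
grip_force: 40.3
r 0.0375 ang -75.4 Frad -4.103219327265049 Fres(ccw) 3.7352637641153805
```

```bash
python3 -m handwheel '[{"tx":-1.4,"ty":-9.0,"tz":0,"roll":0},{"tx":1.0,"ty":-9.1,"tz":0,"roll":0},{"tx":3.3,"ty":-8.5,"tz":0,"roll":0},{"tx":5.4,"ty":-7.3,"tz":0,"roll":0},{"tx":7.2,"ty":-5.7,"tz":0,"roll":0},{"tx":8.4,"ty":-3.6,"tz":0,"roll":0}]' ; python3 ang.py
```

```text
t: 7.25
tool_pos: [0.4528, -0.2318, 0.0972]
tool_rot: [2.217, 2.218, 0.002]
contact_force: [10.2, -1.9, -7.0]
opening: 0.0185
grip_force: 39.8
r 0.0356 ang -158.9 Frad -8.872323367329574 Fres(ccw) 5.468244541522486
```

```bash
python3 -m handwheel '[{"tx":9.0,"ty":-1.4,"tz":0,"roll":0},{"tx":9.1,"ty":1.0,"tz":0,"roll":0},{"tx":8.5,"ty":3.3,"tz":0,"roll":0},{"tx":0,"ty":0,"tz":0,"roll":0}]' ; python3 ang.py
```

```text
t: 7.58
tool_pos: [0.4519, -0.2158, 0.0978]
tool_rot: [2.205, 2.214, -0.039]
contact_force: [-8.8, -39.4, -8.8]
opening: 0.0179
grip_force: 39.6
r 0.0342 ang 174.7 Frad 5.14335304746333 Fres(ccw) 40.09439233606447
```

Resistance of about 40 N at 175° means the crank is at its stop. I'll relax the command, release and rise, then look.

```bash
python3 -m handwheel '[{"tx":-6,"ty":-2,"tz":0,"roll":0},{"tx":-6,"ty":-2,"tz":0,"roll":0},{"tx":0,"ty":0,"tz":0,"roll":0},{"tx":0,"ty":0,"tz":0,"roll":0}]'; python3 ang.py
python3 -m handwheel '[{"tx":0,"ty":0,"tz":0,"roll":0},{"tx":0,"ty":0,"tz":0,"roll":0},{"tx":0,"ty":0,"tz":0,"roll":0},{"tx":0,"ty":0,"tz":0,"roll":0},{"tx":0,"ty":0,"tz":-15,"roll":0},{"tx":0,"ty":0,"tz":-25,"roll":0},{"tx":0,"ty":0,"tz":-25,"roll":0},{"tx":10,"ty":5,"tz":0,"roll":0},{"tx":30,"ty":5,"tz":0,"roll":0},{"tx":30,"ty":5,"tz":0,"roll":0},{"tx":30,"ty":5,"tz":0,"roll":0},{"tx":0,"ty":0,"tz":0,"roll":0}]' 50
python3 - <<'E'
from h import *
im,d,K,E=wsnap(); np.savez('w4.npz',im=im,d=d,K=K,E=E); cv2.imwrite('pics/w4.png',im[:,:,::-1])
print(wproj(K,E,[.483,-.02,.078])); print(go([.483,-.02,.13])[0])
E
```

```text
t: 7.92
tool_pos: [0.4515, -0.2188, 0.0975]
tool_rot: [2.216, 2.218, -0.002]
contact_force: [5.0, -4.7, -3.4]
opening: 0.0182
grip_force: 40.5
r 0.0345 ang 179.7 Frad -5.06912923540831 Fres(ccw) 4.6841050712265275
t: 8.92
tool_pos: [0.4711, -0.1123, 0.1616]
tool_rot: [-2.213, -2.227, -0.002]
contact_force: [-0.4, -0.7, 0.3]
opening: 0.05
grip_force: 0.0
[272.32418486  71.71921259]
[94.  12.6 31.7]
```

View pics/w4.png

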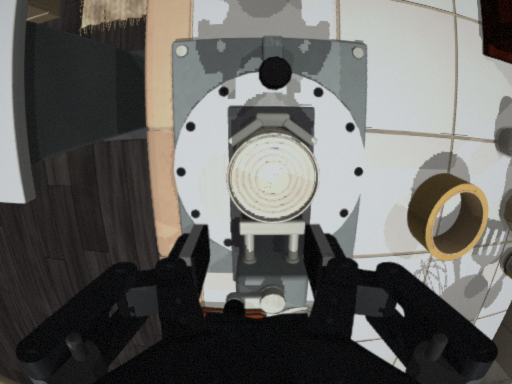

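The jaw is against the tin, and the tin sits upright in the V at (272,177). The knob is at (275,72). Next I'll refine the knob's position.

```bash
python3 - <<'E'
from h import *
Z=np.load('w4.npz'); K,E,im=Z['K'],Z['E'],Z['im']; Z1=np.load('w1.npz')
c,st,m=blob(im,275,72,r=20,thr=45); c1,s1,_=blob(Z1['im'],320,83,r=18,thr=45); print(c,st,c1,s1)
print(tri([wray(K,E,c),wray(Z1['K'],Z1['E'],c1)]))
for k,e,u in((K,E,c),(Z1['K'],Z1['E'],c1)):
    o,d=wray(k,e,u); print(o+d*(.072-o[2])/d[2])
print(go([.4845,-.020,.054])[0])
E
```

```text
[274.69682152  72.24327628] [259  57  33  32 818] [319.75184275  82.6977887 ] [308  72  25  22 407]
(array([ 0.48572948, -0.01890661,  0.06127894]), [np.float64(0.00019819556000745875), np.float64(0.00019819556000746103)])
[ 0.48513434 -0.01977215  0.072     ]
[ 0.48341354 -0.01981813  0.072     ]
[ 94.   14.2 107.7]
```

```bash
python3 -m handwheel '[{"tx":30,"ty":5,"tz":0,"roll":0},{"tx":32,"ty":5,"tz":0,"roll":0},{"tx":32,"ty":4,"tz":0,"roll":0},{"tx":0,"ty":0,"tz":20,"roll":0},{"tx":0,"ty":0,"tz":25,"roll":0},{"tx":0,"ty":0,"tz":0,"roll":0},{"tx":0,"ty":0,"tz":0,"roll":0}]' 55
python3 - <<'E'
from h import *
im,d,K,E=wsnap(); np.savez('w5.npz',im=im,d=d,K=K,E=E); cv2.imwrite('pics/w5.png',im[:,:,::-1])
print(wproj(K,E,[.4845,-.0195,.078])); print(go([.4845,-.0195,.057])[0])
E
```

```text
t: 9.55
tool_pos: [0.4836, -0.0226, 0.1157]
tool_rot: [-2.217, -2.221, 0.004]
contact_force: [-0.0, -0.2, -0.9]
opening: 0.0551
grip_force: 0.0
[257.13275259 206.39706578]
[ 3.4 -0.2 60.3]
```

View pics/w5.png

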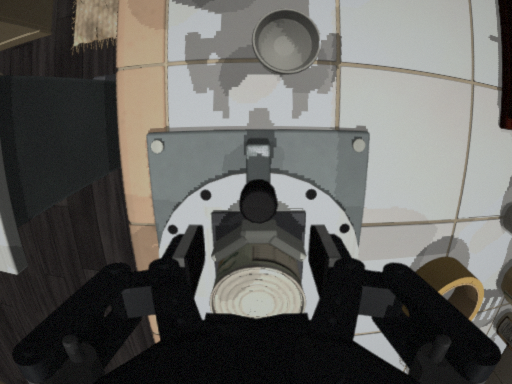

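The knob's top is at (259,207), on the prediction and between the fingers. I'll descend and grasp it.

```bash
python3 -m handwheel '[{"tx":3,"ty":1,"tz":15,"roll":0},{"tx":0,"ty":0,"tz":20,"roll":0},{"tx":0,"ty":0,"tz":15,"roll":0},{"tx":0,"ty":0,"tz":8,"roll":0},{"tx":0,"ty":0,"tz":0,"roll":0}]'
python3 -m handwheel '[{"tx":0,"ty":0,"tz":0,"roll":0},{"tx":0,"ty":0,"tz":0,"roll":0},{"tx":0,"ty":0,"tz":0,"roll":0},{"tx":0,"ty":0,"tz":0,"roll":0},{"tx":0,"ty":0,"tz":0,"roll":0},{"tx":0,"ty":0,"tz":0,"roll":0},{"tx":0,"ty":0,"tz":0,"roll":0}]' 15 70
```

```text
t: 10.02
tool_pos: [0.4854, -0.0198, 0.0586]
tool_rot: [-2.219, -2.222, 0.002]
contact_force: [-0.2, 0.5, -0.8]
opening: 0.0549
grip_force: 0.0
t: 10.6
tool_pos: [0.4847, -0.0198, 0.0613]
tool_rot: [-2.217, -2.222, 0.007]
contact_force: [-10.4, -0.4, 11.8]
opening: 0.0231
grip_force: 68.1
```

```bash
python3 -m handwheel '[{"tx":0,"ty":0,"tz":-3,"roll":0},{"tx":0,"ty":0,"tz":-3,"roll":0},{"tx":0,"ty":0,"tz":-3,"roll":0},{"tx":0,"ty":0,"tz":-3,"roll":0},{"tx":0,"ty":0,"tz":-3,"roll":0},{"tx":0,"ty":0,"tz":-3,"roll":0},{"tx":0,"ty":0,"tz":0,"roll":0},{"tx":0,"ty":0,"tz":0,"roll":0},{"tx":0,"ty":0,"tz":0,"roll":0}]'
```

```text
t: 11.35
tool_pos: [0.4845, -0.0197, 0.0758]
tool_rot: [-2.218, -2.223, 0.005]
contact_force: [-1.6, -4.9, -11.3]
opening: 0.0226
grip_force: 69.2
```

```bash
python3 -m handwheel '[{"tx":0,"ty":0,"tz":-1,"roll":0},{"tx":0,"ty":0,"tz":-1,"roll":0},{"tx":0,"ty":0,"tz":0,"roll":0},{"tx":0,"ty":0,"tz":0,"roll":0}]'
python3 -m handwheel '[{"tx":0,"ty":0,"tz":-1,"roll":0},{"tx":0,"ty":0,"tz":-1,"roll":0},{"tx":0,"ty":0,"tz":0,"roll":0},{"tx":0,"ty":0,"tz":0,"roll":0}]'
```

```text
t: 11.68
tool_pos: [0.4845, -0.0197, 0.0777]
tool_rot: [-2.218, -2.223, 0.005]
contact_force: [-2.2, -5.5, -12.0]
opening: 0.0228
grip_force: 69.2
t: 12.02
tool_pos: [0.4845, -0.0197, 0.0795]
tool_rot: [-2.218, -2.222, 0.005]
contact_force: [-1.6, -5.0, -13.5]
opening: 0.0227
grip_force: 70.7
```

```bash
python3 -m handwheel '[{"tx":0,"ty":0,"tz":-1,"roll":0},{"tx":0,"ty":0,"tz":-1,"roll":0},{"tx":0,"ty":0,"tz":0,"roll":0},{"tx":0,"ty":0,"tz":0,"roll":0}]'
```

```text
t: 12.35
tool_pos: [0.4844, -0.0197, 0.0796]
tool_rot: [-2.219, -2.223, 0.003]
contact_force: [4.5, -6.1, -24.8]
opening: 0.023
grip_force: 70.4
```

Pulling harder no longer moves it: z stays at 79.6 mm while the force jumps to 25 N, so the pin is at its stop. I'll hold, check the tin and pin in one picture, then hand in.

```bash
python3 -m handwheel '[{"tx":0,"ty":0,"tz":1,"roll":0},{"tx":0,"ty":0,"tz":0,"roll":0},{"tx":0,"ty":0,"tz":0,"roll":0},{"tx":0,"ty":0,"tz":0,"roll":0},{"tx":0,"ty":0,"tz":0,"roll":0},{"tx":0,"ty":0,"tz":0,"roll":0}]'
python3 -c "
from h import *
a=snap('scene')[0][140:270,180:340];b=snap('side')[0][140:270,170:330]
cv2.imwrite('pics/f.png',cv2.resize(np.hstack([a,b])[:,:,::-1],(800,325)))"
```

```text
t: 12.85
tool_pos: [0.4845, -0.0197, 0.0796]
tool_rot: [-2.218, -2.223, 0.004]
contact_force: [1.4, -6.8, -19.2]
opening: 0.0227
grip_force: 71.0
```

View pics/f.png

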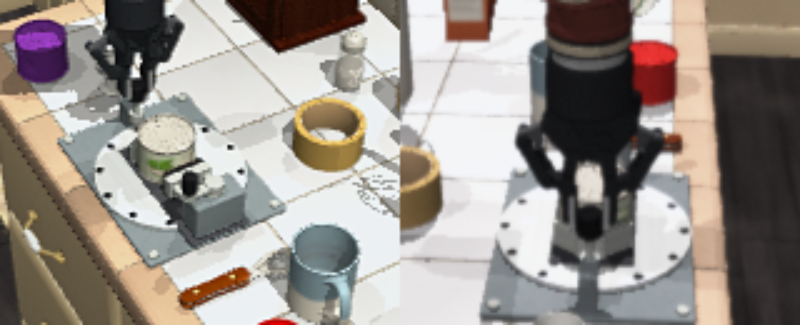

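The left view shows the tin upright in the closed jaws at (167,148) and the mug and opener where they were. The right view shows the knob held raised in the fingers at (588,222).

```bash
python3 -c "
from station import ctrl
print(ctrl.finish_job())"
```

```text
the job is handed in; nothing more can be done
None
```

I cranked the vise to its stop with the tin clamped upright, then pulled the index pin up to its stop, and handed the job in with the fingers still holding it there; the judge's result was not shown.

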